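# Click the scale dial to green, then zero the scale

## Robot

A 7-joint arm with a two-finger parallel gripper is mounted at the origin on the work surface. World frame = base frame: x ahead of the robot, y to its left, z up, the work surface at z = 0. Lengths are in m, angles in rad, forces in N, time in s.
With the tool pointing down it reaches from about 0.4 to 0.875 m from the base axis. Payload 19.3 kg.
Tool frame: the origin (TCP) lies midway between the tips of the shut fingers; the grasp point (between the pads) lies 19 mm behind it; z points along the fingers, y is the line along which they close (so a half turn about z gives the same grasp; the last joint's range is limited). The gripper opens to 85 mm and grips with 20 to 120 N. Pads are 22 mm wide; open, the fingers measure 114 mm over their backs; the gripper's body (76 mm by 85 mm) begins 54 mm behind the grasp point. The pads swing forward as they close: fully open they stand 13 mm farther back than shut.
Start: joints at [-1.286, 0.521, -0.036, 1.599, 0.021, 1.021, -0.113], TCP at [0.217, 0.586, 0.231] pointing down, gripper open.
Joint ranges: [-2.91, 2.91], [-0.3, 2.13], [-1.5, 1.42], [0.17, 2.43], [-1.26, 4.41], [0.16, 1.93], [-2.52, 2.52]. Speed limits (rad/s): [1.89, 1.89, 2.39, 2.39, 3.01, 3.01, 3.01].

## Interface

Orientations are given as a rotation vector (axis times angle).
In Python, from station import robot, grab_frame, calibration gives the robot as it stands.
- The arm moves only by the shell command python3 -m creep 'ROWS' [FORCE]. ROWS is JSON, a list of rows, each a list of 3 entries, a list of its own where there are three numbers: the shift along the tool's x, y, z in mm, then the turn about the tool's z in degrees, then the finger opening in mm, from 0 to 85.4. In form: [[[x, y, z], roll, grip], ...]. A call has 1 to 12 rows; each row is the pose to reach, as a shift and turn from the pose commanded when the call began, along the tool's axes at that moment; what a row does not reach only later rows make up. A row lasts 1/12 s, in which the tool goes at most 41.7 mm and 7.16 degrees, less where a joint would pass 70% of its speed; a pose out of reach is approached as far as the arm can. A call with a gripper value outside its range is refused whole. The fingers move at their own pace and stop on an object; FORCE is the grip in N (left out, the last holds). Time passes only in rows, so rows that repeat a pose let the fingers close. It gives the time, the measured TCP pose, the force, the opening and the grip force at its end, in the units of the state.
- robot.read_state(): the state, without advancing time (a new reading comes with each control period).
- grab_frame(name): name is "scene" or "top" or "wrist"; returns the picture (480x640x3 uint8, red, green, blue); there is no depth.
- calibration(name): a dict with "intrinsics" (3x3 intrinsics, pixels), "dist_coeffs" ([k1, k2, p1, p2, k3] as OpenCV has them; the pictures are not rectified), "pose" (4x4, takes a point from camera to world coordinates). Camera axes: x right, y down, z forward; pixel columns grow to the right and rows downward; lengths in m; the calibration is good to about 2 mm. A picture is of the moment at which its call begins: read the wrist's pose just before it. calibration takes no time and is no camera call; for the wrist camera it gives the pose at the moment of the call.
- robot.job_done(): hands the job in; it is judged then, once.
The state is a dict: "time": time; "q": joint angles; "joint_velocities": joint speeds; "tau": joint torques, N m; "position": TCP position; "eef_rot": TCP orientation; "contact_force": force on the tool from outside, world axes, zero at the start; "moment": the same for the moment, N m; "gripper_width": opening from 0.0 (shut) to 1.0 (fully open); "gripper_force": force on a finger pad.
Only numpy, scipy, OpenCV 4.12 (cv2) and the standard library are available. Lean on these libraries where they do the work, as an engineer would, in place of code of your own. Each camera call takes 0.05 s, during which the arm holds its last target. There are 200 camera calls.

## Task

Get the bench scale ready for weighing using only fingertips: with a fingertip pressed on the big black knurled dial of the scale terminal, turn the dial one click clockwise (seen from above), from the black dot to the green dot, and take the finger off so that it sits in its click stop. Then press the round blue zero button fully down and let it come back up. Do not lift or shove the terminal or the button box, leave the jars and everything else where they stand, and finish clear of everything.

Things in the scene. Friction and masses are not known exactly. Their poses are not given: they have to be found in the camera images.
- terminal: The scale's loose terminal, a flat aluminium box 240 (x) x 190 (y) x 60 high mm, about 1.8 kg, on rubber feet. Origin: centre of its underside; z up. On its top: a flat black display panel on the +x half, the dial on the -x half, axis vertical through x = -45 mm, y = 0.
- green_dot (a point): The green 15 mm dot on the terminal's top, 60 mm from the dial's axis along the terminal's +x. On the same circle the black dot lies 45 degrees anticlockwise of it seen from above, the red dot 45 degrees clockwise.
- dial_face (a point): Centre of the flat top face of the dial, 88 mm above the bench. The dial: black knurled disc 90 mm across, 22 high, white pointer line on its face. It is sprung: pressed, it sinks up to 4 mm (starts at about 2 N, 2.5 N more per mm) and comes back. A fingertip pressed on with 4 to 10 N about 30 mm off the axis drags it round as it moves along an arc.
- dial (a joint): Dial angle, rad, growing clockwise seen from above. Click stops: 0 pointer at the black dot (start, roughly), 0.785 green, 1.571 red; solid ends just beyond. Let go, it snaps to a stop: below about 0.35 back to black, 0.45 to 1.1 to green, above 1.25 to red; between it may hang. Leaving black takes up to 0.07 N m.
- zero_base: The zero button's loose grey box, 90 (x) x 80 (y) x 40 high mm, 0.6 kg. Origin: centre of its underside, z up; the button is in the middle of its top. It may stand in any of three places among the jars.
- zero_top (a point): Centre of the flat top face of the blue round zero button (40 mm across), 50 mm above the bench when up; it moves with the button.
- zero (a joint): Travel of the zero button, m: 0 up, 0.006 fully down; it is sprung, fully down takes 5 N, and it comes back by itself.
- jar_amber: Amber glass sample jar with a white cap, 48 mm diameter, 85 high. Origin: centre of its underside. Leave it.
- jar_clear: Clear glass sample jar with a blue cap, 56 mm diameter, 70 high. Origin: centre of its underside. Leave it.
- bottle: White plastic bottle with a blue cap, 70 mm diameter, 160 high, beside the weighing platform. Origin: centre of its underside. Leave it.
- dish: Small white ceramic dish, 90 mm diameter, 18 high. Origin: centre of its underside. Leave it.
- spatula: Spatula lying on the bench. Leave it.
Not all that is in view belongs to the job. Leave any pink look-alike of the zero_base alone.

How it is judged:
By the outcome, as a careful person would: the job done as asked, in the order asked, and still so for the second after the job is handed in, with the robot touching nothing.
It also fails if it takes over 45 s, if anything falls off the work surface, if the arm or the gripper's body presses on something with over 40 N, if the wrist force passes 120 N, or if a joint passes its speed limit or range.

## Working session

There is one attempt and no reset: what is moved stays moved. The work goes in short steps, Python scripts to look and compute and a shell command to move; the robot and the scene stay as the last step left them, time stands still between calls to the robot, and variables do not carry over. Pictures are saved under pics/ and viewed, at most 10 in all, crops included, and the job is handed in when it is done.

```bash
mkdir -p pics; ls; python3 - <<'E'
from station import robot, grab_frame, calibration
import cv2, numpy as np
s=robot.read_state(); print({k:np.round(s[k],3) for k in s})
for n in("scene","top"):
    f=grab_frame(n); cv2.imwrite(f"pics/{n}0.png",f[...,::-1]); c=calibration(n); print(n,np.round(c["pose"],3).tolist(),np.round(c["intrinsics"],1).tolist())
E
```

```text
pics
{'time': np.float64(0.0), 'q': array([-1.286,  0.522, -0.036,  1.6  ,  0.021,  1.021, -0.113]), 'joint_velocities': array([-0.001,  0.   , -0.001,  0.001,  0.001,  0.   ,  0.   ]), 'tau': array([ 0.0000e+00, -9.2711e+01,  1.9800e+00, -3.6994e+01,  1.8000e-02,
        8.0000e-03, -0.0000e+00]), 'position': array([0.217, 0.586, 0.231]), 'eef_rot': array([-5.540e-01, -3.092e+00,  2.000e-03]), 'contact_force': array([-0.067,  0.285,  0.291]), 'moment': array([-0.059, -0.01 , -0.009]), 'gripper_force': np.float64(0.0), 'gripper_width': np.float64(0.996)}
scene [[-0.219, 0.508, -0.833, 1.574], [0.976, 0.126, -0.18, 0.282], [0.014, -0.852, -0.523, 0.757], [0.0, 0.0, 0.0, 1.0]] [[609.8, 0.0, 326.3], [0.0, 609.8, 235.7], [0.0, 0.0, 1.0]]
top [[0.013, -0.993, 0.118, 0.42], [-0.999, -0.016, -0.032, 0.07], [0.033, -0.117, -0.993, 1.077], [0.0, 0.0, 0.0, 1.0]] [[542.1, 0.0, 325.9], [0.0, 542.1, 240.0], [0.0, 0.0, 1.0]]
```

View pics/top0.png

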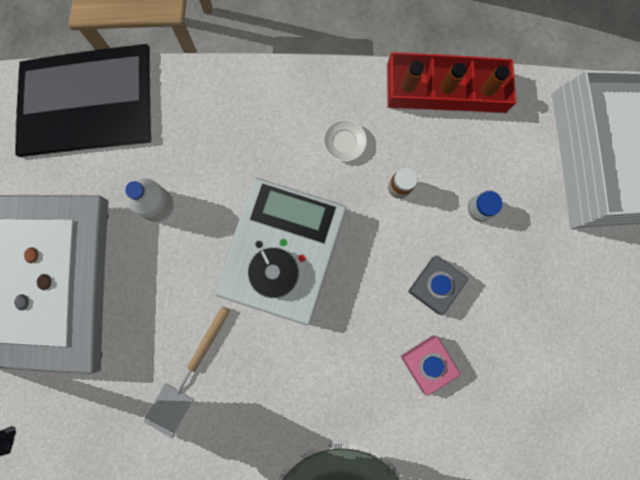

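View pics/scene0.png

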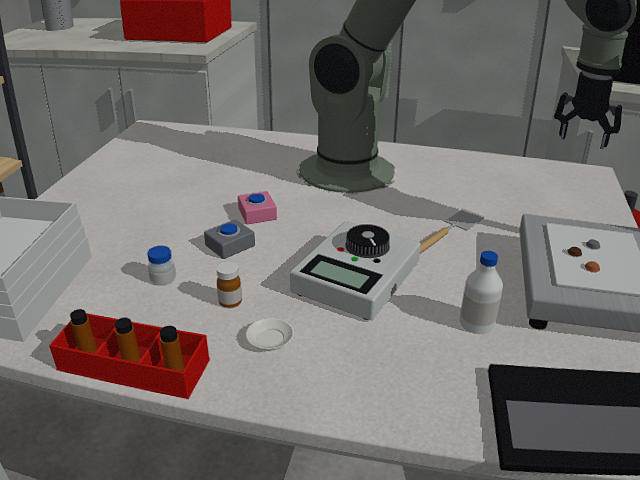

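Top view: the terminal's dial is at (273,271), with the black dot at (259,244), green at (283,242) and red at (302,258); the pointer is at black. The blue round things are the grey box's button at (441,285), the pink look-alike's at (433,366), the jar's cap at (489,204) and the bottle's cap at (135,190). I choose the grey box; in the scene view it is at (229,229) and the dial at (368,238).

```bash
cat > h.py <<'E'
import cv2, numpy as np
from station import robot, grab_frame, calibration
def ray(c,p):
    u=cv2.undistortPoints(np.array([[p]],float),np.array(c["intrinsics"]),np.array(c["dist_coeffs"]))[0,0]
    P=np.array(c["pose"]); return P[:3,3],P[:3,:3]@np.r_[u,1]
def plane(c,p,z):
    o,d=ray(c,p); return o+d*(z-o[2])/d[2]
def tri(c1,p1,c2,p2):
    (o1,d1),(o2,d2)=ray(c1,p1),ray(c2,p2)
    t=np.linalg.lstsq(np.c_[d1,-d2],o2-o1,rcond=None)[0]
    a,b=o1+t[0]*d1,o2+t[1]*d2; return (a+b)/2,np.linalg.norm(a-b)
def blob(f,col,near,R=25):
    """centroid of the largest blob of a colour within R px of near"""
    h,s,v=cv2.split(cv2.cvtColor(f,cv2.COLOR_RGB2HSV)); s=s.astype(int);v=v.astype(int)
    m={"blue":(h>100)&(h<130)&(s>120)&(v>50),"green":(h>45)&(h<80)&(s>110),"red":((h<8)|(h>172))&(s>120),
       "black":(v<75),"white":(v>150)&(s<60)}[col]
    m=m.astype(np.uint8); k=np.zeros_like(m); cv2.circle(k,tuple(int(x) for x in near),R,1,-1); m&=k
    n,l,st,ce=cv2.connectedComponentsWithStats(m); i=1+np.argmax(st[1:,4]); return ce[i],st[i]
E
python3 - <<'E'
from h import *
T,S=cv2.imread("pics/top0.png")[...,::-1].copy(),cv2.imread("pics/scene0.png")[...,::-1].copy()
ct,cs=calibration("top"),calibration("scene")
for n,col,pt,ps,R in[("zero","blue",(441,285),(229,229),18),("pinkzero","blue",(433,366),(257,198),18),("green","green",(283,242),(355,259),8),("red","red",(302,258),(341,249),8),("blackdot","black",(259,244),(377,261),6),("jarcap","blue",(489,204),(159,255),18)]:
    a,sa=blob(T,col,pt,R);b,sb=blob(S,col,ps,R); p,e=tri(ct,a,cs,b); print(n,a.round(1),sa[2:],b.round(1),sb[2:],p.round(4),e.round(4))
print("hub tri",tri(ct,(272.5,271.5),cs,(369,236)))
cv2.imwrite("pics/crop0.png",np.hstack([cv2.resize(T[225:325,210:310],(400,400),interpolation=2),cv2.resize(T[235:335,390:490],(400,400),interpolation=2)])[...,::-1])
E
```

```text
zero [440.8 284.5] [ 20  20 310] [228.3 228.6] [ 17  12 164] [ 0.4602 -0.1863  0.0438] 0.0005
pinkzero [433.1 366.4] [ 20  20 314] [256.3 198. ] [ 16   9 122] [ 0.3031 -0.1711  0.0435] 0.0004
green [282.9 242.1] [ 7  7 31] [354.  258.5] [ 7  4 24] [0.536  0.1185 0.0596] 0.0011
red [301.5 257.7] [ 6  7 32] [340.2 248.8] [ 7  4 22] [0.5069 0.0831 0.0599] 0.0004
blackdot [258.5 244.1] [ 6  6 27] [376.3 260.3] [ 7  5 24] [0.5314 0.1644 0.0594] 0.001
jarcap [489.  203.1] [ 25  25 486] [159.  254.5] [ 23  18 351] [ 0.6194 -0.2813  0.0594] 0.0003
hub tri (array([0.47843675, 0.13727037, 0.08257682]), np.float64(0.0029745770448890976))
```

View pics/crop0.png

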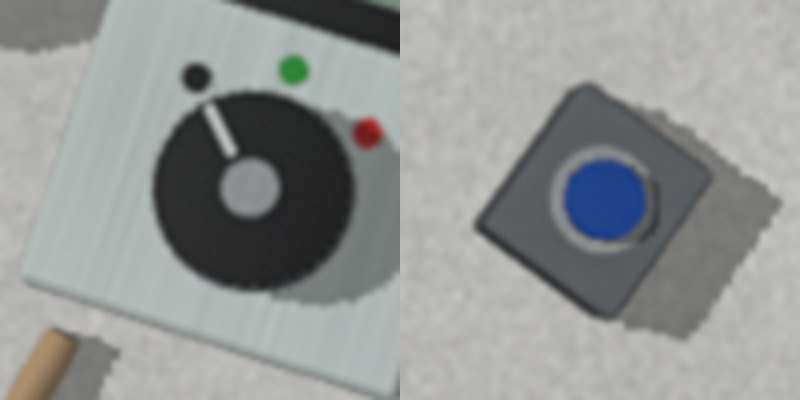

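The crop shows the dial centre at about top pixel (273,272) with the pointer at the black dot, and the grey (not pink) box with the blue button at (441,285), so the choice is confirmed. The dots lie at 60 mm height and their chord is 84.9 mm, as it must be, which puts the axis at (0.479, 0.137).

```bash
cat >> h.py <<'E'
from scipy.spatial.transform import Rotation as Ro
AX=np.array([.4788,.1366])
def st():
    s=robot.read_state(); print("t",round(float(s["time"]),2),"pos",np.round(s["position"],4),"F",np.round(s["contact_force"],2),"q7",round(s["q"][6],2)); return s
def to(s,*targets):
    R=Ro.from_rotvec(s["eef_rot"]).as_matrix()
    for t in targets: print("->",np.round(t,4),"tool mm",(R.T@(np.array(t)-s["position"])*1000).round(1))
def arc(a,z,r=.03): a=np.deg2rad(a); return [AX[0]+r*np.cos(a),AX[1]+r*np.sin(a),z]
E
python3 - <<'E'
from h import *
s=st(); to(s,arc(203,.2),arc(203,.12))
c=calibration("top"); print(plane(c,(440.8,284.5),.05),plane(c,(273.2,272.3),.088))
E
```

```text
t 0.1 pos [0.217  0.5858 0.2308] F [ 0.3   0.36 -0.72] q7 -0.11
-> [0.4512 0.1249 0.2   ] tool mm [-379.7 -350.9   31.2]
-> [0.4512 0.1249 0.12  ] tool mm [-379.7 -350.8  111.2]
[ 0.45986691 -0.18450351  0.05      ] [0.47691727 0.134133   0.088     ]
```

```bash
python3 -m creep '[[[-12,-11,2],0,0],[[-35,-32,4],0,0],[[-60,-55,6],0,0],[[-86,-79,8],0,0],[[-112,-103,10],0,0],[[-138,-127,12],0,0],[[-164,-151,14],0,0],[[-190,-175,16],0,0],[[-216,-199,18],0,0],[[-242,-223,20],0,0],[[-268,-247,22],0,0],[[-290,-268,24],0,0]]' 20; python3 -m creep '[[[-20,-18,2],0,0],[[-45,-42,4],0,0],[[-70,-65,10],0,0],[[-84,-78,25],0,0],[[-90,-83,50],0,0],[[-90,-83,75],0,0],[[-90,-83,87],0,0],[[-90,-83,87],0,0],[[-90,-83,87],0,0]]'; python3 - <<'E'
from h import *
f=grab_frame("wrist"); cv2.imwrite("pics/w1.png",f[...,::-1])
s=st(); to(s,arc(203,.1),arc(203,.088)); print(s["eef_rot"])
E
```

```text
time: 1.1
position: [0.3966, 0.2317, 0.2072]
eef_rot: [0.556, 3.092, -0.001]
contact_force: [-0.0, 1.2, 0.3]
gripper_width: 0.001
gripper_force: 0.0
time: 1.85
position: [0.4513, 0.1248, 0.1201]
eef_rot: [-0.554, -3.091, 0.001]
contact_force: [-0.0, -0.1, 1.6]
gripper_width: 0.002
gripper_force: 0.0
t 1.9 pos [0.4517 0.125  0.1208] F [ 0.1   0.35 -0.02] q7 0.88
-> [0.4512 0.1249 0.1   ] tool mm [ 0.4 -0.3 20.8]
-> [0.4512 0.1249 0.088 ] tool mm [ 0.4 -0.3 32.8]
[5.54294570e-01 3.09220467e+00 1.61302926e-05]
```

View pics/w1.png

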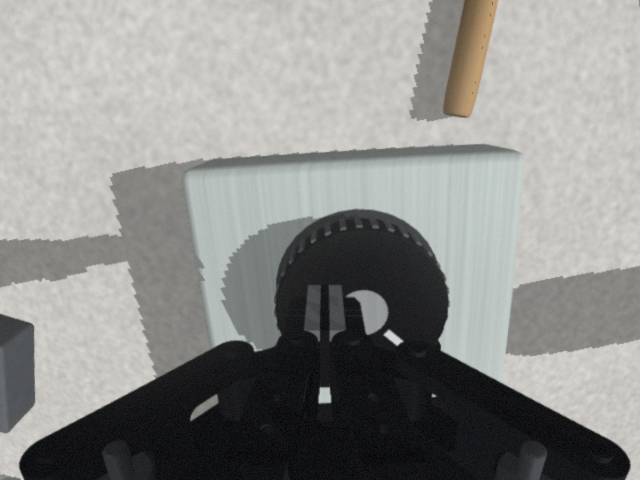

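The wrist view shows the shut fingertips at about (325,290) over the dial's robot-side half, with the hub at (368,312). This agrees with the measured axis. Going down.

```bash
python3 -m creep '[[[0,0,12],0,0],[[0,0,22],0,0],[[0,0,28],0,0],[[0,0,30],0,0],[[0,0,31],0,0],[[0,0,32],0,0],[[0,0,33],0,0],[[0,0,33],0,0],[[0,0,33],0,0]]'; python3 -m creep '[[[0,0,1],0,0],[[0,0,1],0,0],[[0,0,1],0,0]]'
```

```text
time: 2.65
position: [0.4517, 0.125, 0.0876]
eef_rot: [0.554, 3.092, 0.0]
contact_force: [-0.6, -0.3, 1.7]
gripper_width: 0.001
gripper_force: 1.3
time: 2.9
position: [0.4517, 0.1249, 0.0864]
eef_rot: [0.554, 3.092, 0.0]
contact_force: [-0.1, 0.3, 5.6]
gripper_width: 0.006
gripper_force: 2.6
```

```bash
python3 - <<'E'
from h import *
s=st(); p=s["position"]; v=p[:2]-AX; print(np.hypot(*v))
R=Ro.from_rotvec(s["eef_rot"]).as_matrix()
for a in range(4,49,4):
    w=Ro.from_euler("z",-a,degrees=True).apply([*v,0]); print(a,((R.T@(w-[*v,0]))*1000).round(1))
E
```

```text
t 2.9 pos [0.4517 0.1249 0.0864] F [-0.08  0.34  5.61] q7 0.89
0.029520275953524227
4 [ 1.4  1.5 -0. ]
8 [ 2.6  3.2 -0. ]
12 [3.8 4.9 0. ]
16 [4.8 6.7 0. ]
20 [5.7 8.5 0. ]
24 [ 6.4 10.5  0. ]
28 [ 7.1 12.4  0. ]
32 [ 7.5 14.4  0. ]
36 [ 7.9 16.5  0. ]
40 [ 8.1 18.5  0. ]
44 [ 8.2 20.6  0. ]
48 [ 8.1 22.6  0. ]
```

```bash
python3 -m creep '[[[0,0,0.8],0,0],[[1.4,1.5,0.8],4,0],[[2.6,3.2,0.8],8,0],[[3.8,4.9,0.8],12,0],[[4.8,6.7,0.8],16,0],[[5.7,8.5,0.8],20,0],[[6.4,10.5,0.8],24,0],[[7.1,12.4,0.8],28,0],[[7.5,14.4,0.8],32,0],[[7.9,16.5,0.8],36,0],[[8.1,18.5,0.8],40,0],[[8.2,20.6,0.8],44,0]]'; python3 - <<'E'
from h import *
f=grab_frame("scene"); g=grab_frame("top"); st()
cv2.imwrite("pics/d1.png",np.hstack([cv2.resize(f[200:300,310:410],(400,400),interpolation=2),cv2.resize(g[220:320,220:320],(400,400),interpolation=2)])[...,::-1])
E
```

```text
time: 3.9
position: [0.4519, 0.1473, 0.0859]
eef_rot: [1.677, 2.655, 0.002]
contact_force: [3.0, -2.0, 6.9]
gripper_width: 0.001
gripper_force: 3.2
t 4.0 pos [0.4519 0.1474 0.0859] F [ 2.61 -1.38  6.95] q7 0.3
```

View pics/d1.png

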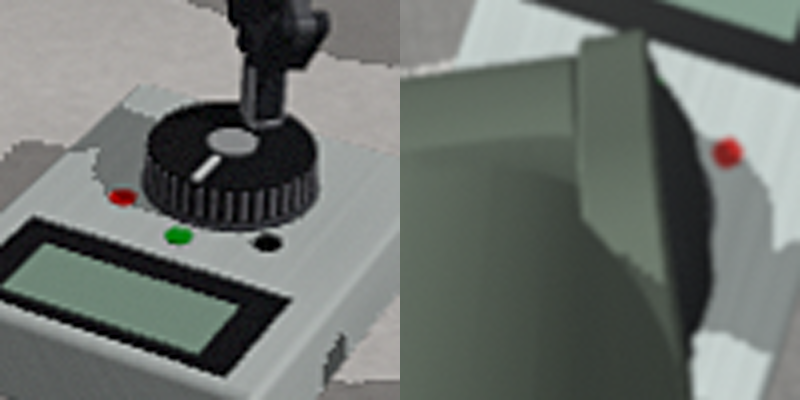

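The scene crop shows the dial turned: the pointer runs from (216,158) to (197,178) in the crop, past the line to green (178,236). Measuring the angle.

```bash
cat >> h.py <<'E'
def pointer(f,c,z,near,R=22):
    hsv=cv2.cvtColor(f,cv2.COLOR_RGB2HSV)
    m=((hsv[...,2]>175)).astype(np.uint8); k=np.zeros_like(m); cv2.circle(k,near,R,1,-1); m&=k
    n,l,s,ce=cv2.connectedComponentsWithStats(m)
    for i in range(1,n):
        if s[i,4]>4:
            p=plane(c,ce[i],z); v=p[:2]-AX; print(ce[i].round(1),s[i,4],"r",np.hypot(*v).round(4),"dial deg",(27.5-np.degrees(np.arctan2(v[1],v[0]))).round(1))
E
python3 - <<'E'
from h import *
c=calibration("scene")
for n,a in(("start",cv2.imread("pics/scene0.png")[...,::-1].copy()),("now",grab_frame("scene"))):
    print(n); pointer(a,c,.088 if n=="start" else .086,(368,240),14)
for p in((310+216/4,200+158/4),(310+197/4,200+178/4),(310+206/4,200+168/4)):
    v=plane(c,p,.086)[:2]-AX; print(np.hypot(*v),27.5-np.degrees(np.arctan2(v[1],v[0])))
h=plane(c,(310+232/4,200+142/4),.086); print("hub",h)
E
```

```text
start
[373.  241.9] 7 r 0.0327 dial deg 0.1
now
[361.5 241. ] 10 r 0.0297 dial deg 45.4
0.021774876484330484 40.99625316027274
0.04428624548472421 42.3408788840699
0.03322846657643664 42.29732526646395
hub [0.48213459 0.13706531 0.086     ]
```

The dial is at about 45°. Taking the finger straight off.

```bash
python3 -m creep '[[[0,0,-2],0,0],[[0,0,-5],0,0],[[0,0,-15],0,0],[[0,0,-35],0,0],[[0,0,-65],0,0],[[0,0,-65],0,0],[[0,0,-65],0,0]]'; python3 - <<'E'
from h import *
c=calibration("scene"); f=grab_frame("scene"); pointer(f,c,.088,(368,240),14)
for n,p in(("green",(354,258)),("red",(340,249)),("black",(376,260))): print(n,blob(f,n,p,8 if n!="black" else 6)[0])
s=st(); to(s,(.460,-.1855,.15),(.460,-.1855,.07))
E
```

```text
time: 4.63
position: [0.4515, 0.1475, 0.1522]
eef_rot: [1.672, 2.659, 0.004]
contact_force: [-0.9, 0.6, -0.4]
gripper_width: 0.0
gripper_force: 0.0
[361.5 240.5] 6 r 0.0309 dial deg 44.5
green [354.  258.5]
red [340.13043478 248.69565217]
black [376.33333333 260.29166667]
t 4.68 pos [0.4509 0.1473 0.1512] F [ 0.33  0.19 -0.02] q7 0.24
-> [ 0.46   -0.1855  0.15  ] tool mm [-303.8 -136.1    1. ]
-> [ 0.46   -0.1855  0.07  ] tool mm [-303.9 -136.2   81. ]
```

The dial sits at green (44.5°) and the dots have not shifted. Next the zero button, travelling level at 0.15 m.

```bash
python3 -m creep '[[[-15,-7,0],0,0],[[-40,-18,0],0,0],[[-68,-30,0],0,0],[[-98,-44,0],0,0],[[-128,-57,0],0,0],[[-158,-71,0],0,0],[[-188,-84,0],0,0],[[-218,-98,0],0,0],[[-248,-111,0],0,0],[[-275,-123,0],0,0],[[-295,-132,0],0,0],[[-304,-136,0],0,0]]'; python3 -m creep '[[[0,0,10],0,0],[[0,0,30],0,0],[[0,0,55],0,0],[[0,0,71],0,0],[[0,0,71],0,0],[[0,0,71],0,0]]'; python3 - <<'E'
from h import *
f=grab_frame("wrist");g=grab_frame("scene"); cv2.imwrite("pics/z1.png",np.hstack([cv2.resize(f,(400,300)),cv2.resize(g[180:270,170:290],(400,300),interpolation=2)])[...,::-1])
s=st(); to(s,(.460,-.1855,.05),(.460,-.1855,.044))
E
```

```text
time: 5.68
position: [0.4591, -0.1888, 0.15]
eef_rot: [-1.676, -2.656, 0.002]
contact_force: [0.2, -0.3, 0.6]
gripper_width: 0.004
gripper_force: 0.0
time: 6.18
position: [0.4595, -0.1847, 0.0787]
eef_rot: [-1.67, -2.658, 0.001]
contact_force: [-0.1, 0.2, 0.2]
gripper_width: -0.0
gripper_force: 0.0
t 6.28 pos [ 0.4604 -0.1854  0.0801] F [-0.26  0.09  0.57] q7 1.02
-> [ 0.46   -0.1855  0.05  ] tool mm [ 0.  -0.4 30.1]
-> [ 0.46   -0.1855  0.044 ] tool mm [ 0.  -0.4 36.1]
```

View pics/z1.png

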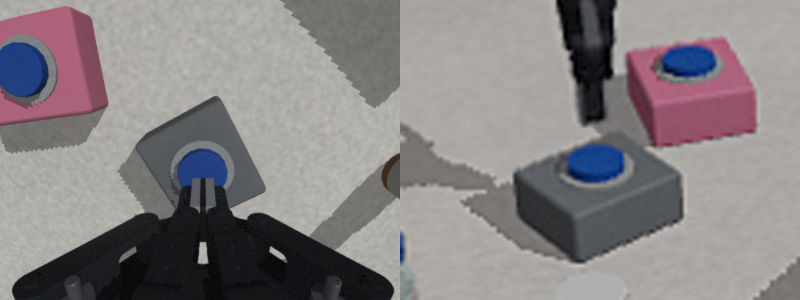

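The left half (wrist view) shows the fingertips over the blue button of the grey box. The right half (scene view) shows the tip at (590,118), straight above the button at (596,162). Pressing.

```bash
python3 -m creep '[[[0,0,12],0,0],[[0,0,22],0,0],[[0,0,27],0,0],[[0,0,29],0,0],[[0,0,31],0,0],[[0,0,33],0,0],[[0,0,34],0,0],[[0,0,35],0,0],[[0,0,35],0,0],[[0,0,35],0,0]]'; python3 -m creep '[[[0,0,1],0,0],[[0,0,1.5],0,0],[[0,0,1.5],0,0],[[0,0,1.5],0,0]]'
```

```text
time: 7.12
position: [0.46, -0.1858, 0.0446]
eef_rot: [-1.672, -2.659, -0.0]
contact_force: [-2.4, 2.1, 5.0]
gripper_width: -0.002
gripper_force: 2.2
time: 7.45
position: [0.4601, -0.1858, 0.0437]
eef_rot: [1.673, 2.659, 0.001]
contact_force: [-6.0, 4.8, 23.9]
gripper_width: -0.0
gripper_force: 12.0
```

Bottomed out at about 24 N. Releasing and checking.

```bash
python3 -m creep '[[[0,0,-2],0,0],[[0,0,-5],0,0],[[0,0,-10],0,0],[[0,0,-30],0,0],[[0,0,-60],0,0],[[0,0,-95],0,0],[[0,0,-130],0,0],[[0,0,-150],0,0],[[0,0,-150],0,0],[[0,0,-150],0,0],[[0,0,-150],0,0],[[0,0,-150],0,0]]'; python3 - <<'E'
from h import *
c=calibration("scene"); f=grab_frame("scene"); pointer(f,c,.088,(368,240),14)
print(blob(f,"blue",(229,229),18),"was 228.3 228.6 [17 12 164]"); st()
a=cv2.imread("pics/scene0.png")[...,::-1]
cv2.imwrite("pics/fin.png",np.vstack([cv2.resize(x[180:300,150:450],(700,280),interpolation=2) for x in(a,f)])[...,::-1])
E
```

```text
time: 8.45
position: [0.4597, -0.1857, 0.1922]
eef_rot: [-1.672, -2.658, 0.001]
contact_force: [0.5, -0.1, -0.1]
gripper_width: -0.004
gripper_force: 0.0
[361.5 240.5] 6 r 0.0309 dial deg 44.5
(array([228.27160494, 228.51851852]), array([220, 223,  17,  12, 162], dtype=int32)) was 228.3 228.6 [17 12 164]
t 8.5 pos [ 0.4597 -0.1858  0.1922] F [-0.1  -0.57 -0.46] q7 0.93
```

View pics/fin.png

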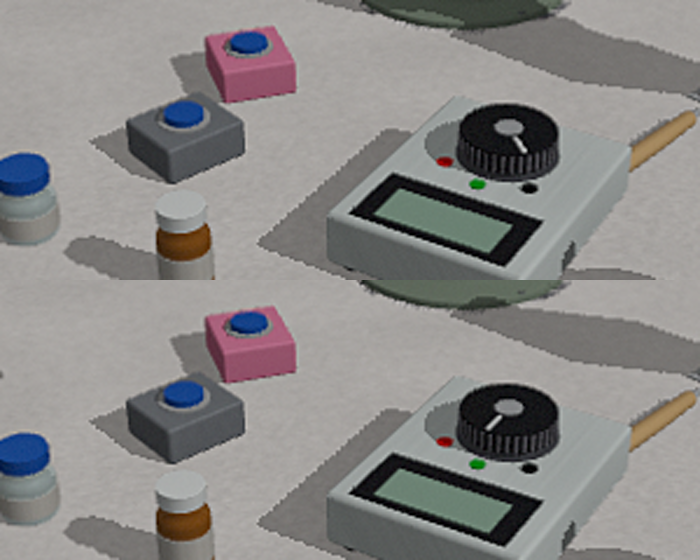

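Before (top) and after (bottom): the pointer moved from black to green, the button is back up, and nothing else has moved. The arm is clear.

```bash
python3 -c "
from station import robot
print(robot.job_done())"
```

```text
the job is handed in; nothing more can be done
None
```

The job is handed in: the dial sits in the green click stop (measured 44.5° from black), the zero button was then pressed fully down (about 24 N) and came back up, nothing else moved in the last scene picture, and the arm finished clear at about 8.5 s.

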